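Stand the long paint marker cap-down

ROBOT

A 6-joint arm with a two-finger parallel gripper is mounted at the origin on the work surface. World frame = base frame: x ahead of the robot, y to its left, z up, the work surface at z = 0. Lengths are in mm, angles in rad, forces in N, time in s.
With the tool pointing down it reaches from about 350 to 975 mm from the base axis. Payload 7.1 kg.
Tool frame: the origin (TCP) lies midway between the tips of the shut fingers; the grasp point (between the pads) lies 19 mm behind it; z points along the fingers, y is the line along which they close (so a half turn about z gives the same grasp; the last joint's range is limited). The gripper opens to 88 mm and grips with 3 to 60 N. Pads are 20 mm wide; open, the fingers measure 115 mm over their backs; the gripper's body (75 mm by 178 mm) begins 61 mm behind the grasp point.
Start: joints at [-0.019, 0.423, 1.63, -0, 1.089, -0.019], TCP at [624.984, 0.026, 222.675] pointing down, gripper open.
Joint ranges: [-3, 3], [-0.9, 2.11], [0.09, 2.58], [-1.31, 4.45], [0.11, 2.69], [-2.54, 2.54]. Speed limits (rad/s): [2.39, 2.39, 3.01, 3.14, 3.14, 3.14].

INTERFACE

Orientations are given as a rotation vector (axis times angle).
In Python, from workcell import ctrl gives the robot as it stands.
- The arm moves only by the shell command python3 -m pendant 'ROWS'. ROWS is a JSON object of lists of equal length, an entry for each row: "grip": the opening, from -1 (shut) to 1 (fully open); "linear": the shift along the tool's x, y, z in mm, a list of three; "angular": the turn, a rotation vector about the tool's x, y, z in rad, a list of three. In form: {"grip": [grip, ...], "linear": [[tx, ty, tz], ...], "angular": [[ax, ay, az], ...]}. A call has 1 to 12 rows; each row shifts and turns the commanded pose from where the row before left it, along the tool's axes as they then stand; what a row does not reach is not made up. A row lasts 1/12 s, in which the tool goes at most 41.7 mm and 7.16 degrees, less where a joint would pass 70% of its speed; a pose out of reach is approached as far as the arm can. A call with a gripper value outside its range is refused whole. The fingers move at their own pace and stop on an object; the grip force is fixed at half the most. Time passes only in rows, so rows that do not move let the fingers close. It gives the time, the measured TCP pose, the force, the opening and the grip force at its end, in the units of the state.
- ctrl.get_obs(): the state, without advancing time (a new reading comes with each control period).
- ctrl.get_image(name): name is "scene" or "side" or "wrist"; returns the picture (400x640x3 uint8, red, green, blue); there is no depth.
- ctrl.camera_params(name): a dict with "vfov" (degrees; the focal length in pixels is half the picture's height over the tangent of half this angle, whatever the lens; pixels are square), "cx", "cy" (the principal point, pixels), "R" (3x3) and "t" (3): a world point X has camera coordinates R X + t; the wrist camera has in their place "T_tool_cam" (4x4, takes a point from camera to tool coordinates, whose origin is the TCP and whose axes are the flange's). Camera axes: x right, y down, z forward; pixel columns grow to the right and rows downward; lengths in mm; the calibration is good to about 2 mm. The wrist camera is an equidistant fisheye: a pixel r from the principal point sees the ray r / f radians off the axis. A picture is of the moment at which its call begins: read the wrist's pose just before it. camera_params takes no time and is no camera call.
- ctrl.close_job(): hands the job in; it is judged then, once.
The state is a dict: "t": time; "qpos": joint angles; "qvel": joint speeds; "joint_torque": joint torques, N m; "ee_pos": TCP position; "orientation": TCP orientation; "ft_force": force on the tool from outside, world axes, zero at the start; "moment": the same for the moment, N m; "width": finger opening in mm; "grasp_force": force on a finger pad.
Only numpy, scipy, OpenCV 4.12 (cv2) and the standard library are available. Lean on these libraries where they do the work, as an engineer would, in place of code of your own. Each camera call takes 0.05 s, during which the arm holds its last target. There are 200 camera calls.

TASK

Pluck the longest of the three paint markers out of the sloped pocket tray and stand it upright, cap end down, in the wide bore of the wooden marker stand so that its paint runs to the nib. Lower it gently until it rests on the bottom of the bore before you let go, rather than dropping it in, and leave the two short markers in their pockets and everything else on the table where it is.

Things in the scene. Friction and masses are not known exactly. Their poses are not given: they have to be found in the camera images.
- long_marker: The long paint marker, 130 mm long, 18 mm diameter, white barrel, black cap 34 mm long (last 8 mm taper to 12 mm). Origin: centre of the cap's end face; z runs along it from cap to plain end. Starts in one of the three pockets, inclined 30 degrees, cap low against the end wall, axis 24 mm off the pocket floor; beyond 66 mm from the cap both sides are free.
- long_top (a point): Centre of the plain (barrel) end face of the long marker, 130 mm from its origin.
- short_marker_a: A short paint marker, 95 mm long, otherwise like the long one: 18 mm diameter, white barrel, black cap 34 mm long (last 8 mm taper to 12 mm). Origin: centre of the cap's end face; z runs along it from cap to plain end. It stays in its pocket.
- short_marker_b: The other short paint marker, 95 mm long: the same shape and origin as short_marker_a. It stays in its pocket.
- tray: Fixed pale wooden tray, 240 mm wide (y), three pockets 79 mm apart; floor plate 160 mm long, rising at 30 degrees to its +x, from the table to 85 mm. Low end wall 36 mm high; pocket side walls 14 mm high, 37 mm either side of the marker. Two cradle blocks per pocket, 34 mm wide, 22 mm high, under the marker at 14-26 and 54-66 mm from its cap end. Origin: on the table below its middle.
- stand: Fixed wooden block, 80 (x) x 130 (y) x 60 mm high, with two blind bores in its top, 64 mm apart along y, each 45 mm deep: one wide (22 mm), one too narrow for a marker (14 mm). Origin: centre of its underside.
- stand_hole0 (a point): Centre of the mouth of the wide bore, in the stand's top face, 60 mm above the table; z up; the bore's bottom is 45 mm below.
- paint_jar: Bystander: closed paint jar with white lid, 72 mm diameter, 85 mm high. Leave it where it is. Origin at its underside.
- tumbler: Bystander: empty glass tumbler, 72 mm diameter, 85 mm high. Leave it where it is. Origin at its underside.
- tub: Bystander: open clear square tub, 85 x 85 mm, 50 mm high. Leave it where it is. Origin at its underside.
- brush: Bystander: paint brush lying on the table, about 180 mm long. Leave it where it is. Origin at its underside.
- tape_roll: Bystander: roll of masking tape lying flat, 96 mm diameter, 22 mm high. Leave it where it is. Origin at its underside.
- squeeze_bottle: Bystander: grey squeeze bottle lying on its side, 182 mm long, 40 mm high. Leave it where it is. Origin at its underside.

How it is judged (in metres and radians):
On the way, in this order (a step that is already met when the one before it is completed fails the run):
1. the long marker is lifted clear of its pocket (height (world z) of long_marker above 0.08 m and contact force between long_marker and tray below 0.01 N and contact force between the fingers and long_marker above 0.5 N), for 0.1 s.
2. it rests on the bottom of the wide bore, cap down, while the fingers still hold it (horizontal distance between long_marker and stand_hole0 below 0.006 m and z of long_marker in the frame of stand_hole0 below -0.041 m and angle between long_marker's own z axis and vertical below 0.2 rad and contact force between the fingers and long_marker above 0.5 N and contact force between long_marker and stand above 0.1 N), for 0.1 s.
At the end, for the whole second after the job is handed in: Long marker cap-down in the wide bore: cap end within 6 mm of its axis and at least 41 mm below the stand's top, leaning under 0.14 rad, resting on the stand, still and released; short markers within 15 mm and other things within 30 mm of where they lay (horizontal distance between long_marker and stand_hole0 below 0.006 m and z of long_marker in the frame of stand_hole0 below -0.041 m and angle between long_marker's own z axis and vertical below 0.14 rad and contact force between long_marker and stand above 0.05 N and linear speed of long_marker below 0.02 m/s and distance of each of short_marker_a, short_marker_b from where it was at the start of the episode below 0.015 m and distance of each of paint_jar, tumbler, tub, brush, tape_roll, squeeze_bottle from where it was at the start of the episode below 0.03 m); the robot touches nothing.
It fails at once if a short marker is moved more than 15 mm (distance of any of short_marker_a, short_marker_b from where it was at the start of the episode above 0.015 m).
It fails at once if another thing on the table is moved more than 30 mm (distance of any of paint_jar, tumbler, tub, brush, tape_roll, squeeze_bottle from where it was at the start of the episode above 0.03 m).
It fails at once if the marker is rammed against the stand with more than 25 N (contact force between long_marker and stand above 25 N).
It also fails if it takes over 45 s, if anything falls off the work surface, if the arm or the gripper's body presses on something with over 40 N, if the wrist force passes 120 N, or if a joint passes its speed limit or range.

## Working session

There is one attempt and no reset: what is moved stays moved. The work goes in short steps, Python scripts to look and compute and a shell command to move; the robot and the scene stay as the last step left them, time stands still between calls to the robot, and variables do not carry over. Pictures are saved under pics/ and viewed, at most 13 in all, crops included, and the job is handed in when it is done.

```bash
mkdir -p pics; python3 - <<'E'
from workcell import ctrl
import cv2,numpy as np
o=ctrl.get_obs();print({k:np.round(v,3).tolist() for k,v in o.items()})
for n in("scene","side","wrist"):
    im=ctrl.get_image(n);cv2.imwrite(f"pics/{n}0.png",im[:,:,::-1])
    print(n,{k:np.round(v,3).tolist() for k,v in ctrl.camera_params(n).items()})
E
```

```text
{'t': 0.0, 'qpos': [-0.019, 0.424, 1.631, -0.0, 1.089, -0.019], 'qvel': [0.0, 0.001, -0.0, -0.001, 0.002, 0.001], 'joint_torque': [0.001, -54.462, -27.367, 0.064, 0.023, -0.0], 'ee_pos': [624.429, 0.043, 221.899], 'orientation': [-2.221, -2.221, 0.002], 'ft_force': [-0.139, -0.113, 0.351], 'moment': [-0.001, 0.051, 0.024], 'grasp_force': 0.0, 'width': 87.843}
scene {'vfov': 56.606, 'cx': 317.338, 'cy': 201.547, 'R': [[-0.711, 0.703, -0.002], [0.469, 0.473, -0.746], [-0.523, -0.531, -0.666]], 't': [438.734, -184.846, 1196.221]}
side {'vfov': 43.277, 'cx': 321.508, 'cy': 194.17, 'R': [[-0.956, -0.294, 0.006], [-0.19, 0.602, -0.776], [0.224, -0.743, -0.631]], 't': [533.982, 216.327, 1194.886]}
wrist {'vfov': 65.706, 'cx': 316.647, 'cy': 202.156, 'T_tool_cam': [[-0.001, -0.96, -0.28, 77.353], [1.0, -0.001, 0.0, 0.4], [-0.001, -0.28, 0.96, -161.328], [0.0, 0.0, 0.0, 1.0]]}
```

View pics/scene0.png

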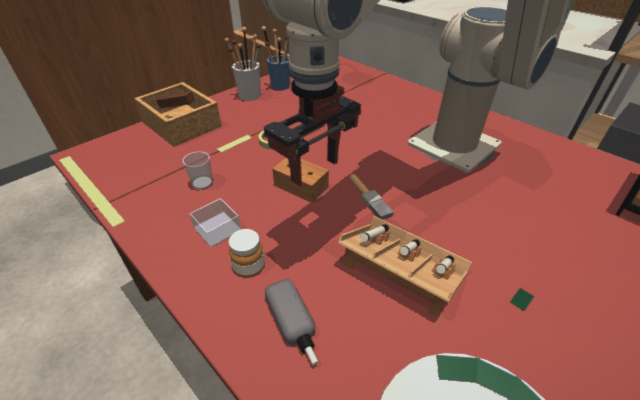

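View pics/side0.png

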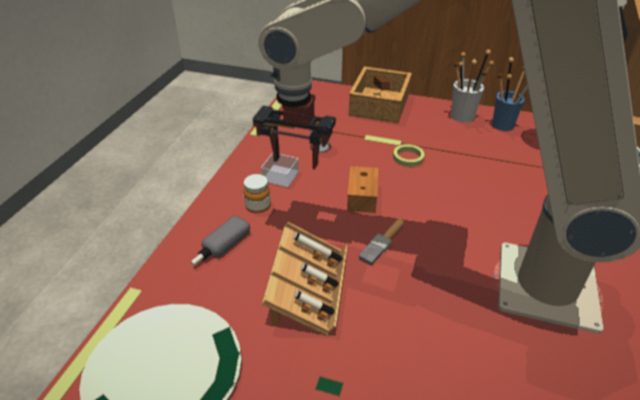

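View pics/wrist0.png

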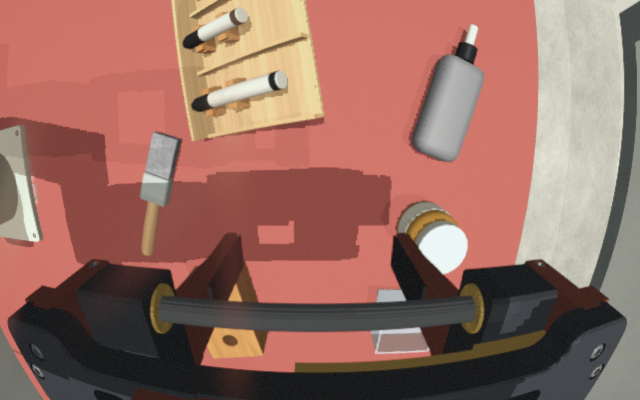

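Scene: the tray is at about (405,260), with the long marker in the pocket nearest the brush, at (375,234). The stand is at (301,177), partly behind a finger. Side: long marker about (318,245), stand about (363,187). Wrist: long marker from cap (197,103) to end (281,81), and one bore at (231,340). I'll enlarge these areas next.

```bash
python3 - <<'E'
import cv2,numpy as np
def crop(n,x,y,w,h):
    im=cv2.imread(f"pics/{n}0.png")[y:y+h,x:x+w]
    return cv2.resize(im,(396,296),interpolation=cv2.INTER_CUBIC)
P=[crop("side",330,160,66,50),crop("side",285,224,66,50),crop("scene",345,210,66,50),crop("wrist",180,50,132,99)]
P=[cv2.copyMakeBorder(p,0,4,0,4,cv2.BORDER_CONSTANT) for p in P]
cv2.imwrite("pics/m1.png",np.vstack([np.hstack(P[:2]),np.hstack(P[2:])]))
E
```

```text
(no output)
```

View pics/m1.png

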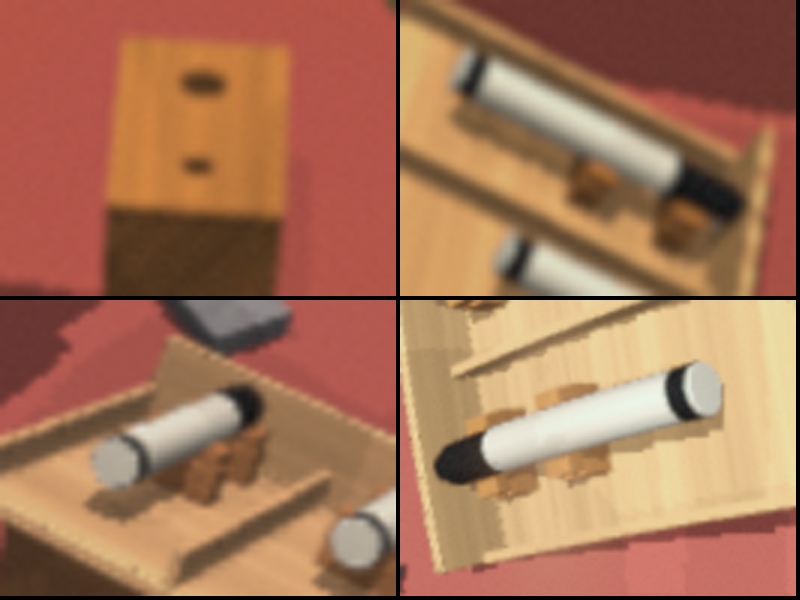

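Enlarged: in side, the wide bore is at (364.0,174.0) and the narrow one at (362.8,187.7). The marker's end face is at side (295.4,236.0), scene (364.5,237.3), wrist (281,79.7). Its cap edge is at side (331,253.2), scene (383.7,227.5), wrist (209.7,101.7).

```bash
cat >h.py <<'E'
from workcell import ctrl
import numpy as np
from scipy.spatial.transform import Rotation as Ro
def ray(n,uv,obs=None):
    p=ctrl.camera_params(n);f=200/np.tan(np.radians(p["vfov"])/2)
    d=(np.array(uv)-[p["cx"],p["cy"]])/f
    if n!="wrist":
        R=np.array(p["R"]);return -R.T@np.array(p["t"]),R.T@np.append(d,1)/np.linalg.norm(np.append(d,1))
    r=np.linalg.norm(d);v=np.append(d/r*np.sin(r),np.cos(r))
    T=np.array(p["T_tool_cam"]);W=Ro.from_rotvec(obs["orientation"]).as_matrix()
    return W@T[:3,3]+obs["ee_pos"],W@T[:3,:3]@v
def tri(*rays):
    A=[np.eye(3)-np.outer(d,d) for _,d in rays]
    X=np.linalg.solve(sum(A),sum(a@o for a,(o,_) in zip(A,rays)))
    return X,[round(float(np.linalg.norm(a@(X-o))),1) for a,(o,_) in zip(A,rays)]
def onz(r,z): return r[0]+r[1]*(z-r[0][2])/r[1][2]
E
python3 - <<'E'
from h import *
np.set_printoptions(precision=1,suppress=True)
o=ctrl.get_obs()
e=tri(ray("side",(295.4,236)),ray("scene",(364.5,237.3)),ray("wrist",(281,79.7),o))
c=tri(ray("side",(331,253.2)),ray("scene",(383.7,227.5)),ray("wrist",(209.7,101.7),o))
print(e,c);a=e[0]-c[0];print(np.linalg.norm(a),a/np.linalg.norm(a),np.degrees(np.arcsin(a[2]/np.linalg.norm(a))))
for uv in((364,174),(362.8,187.7)):print(onz(ray("side",uv),60),tri(ray("side",uv),ray("wrist",(231,340),o)))
E
```

```text
(array([590.4, 110.6,  94. ]), [1.0, 1.1, 1.8]) (array([504.7,  97.6,  50.4]), [0.9, 3.3, 3.2])
96.98397999320336 [0.9 0.1 0.4] 26.73445741449878
[ 500.2 -219.6   60. ] (array([ 501.8, -224.3,   54.8]), [1.4, 1.4])
[ 488.9 -157.4   60. ] (array([ 497.1, -239.7,   13.6]), [16.2, 16.2])
```

The bore comes out at about (500.5,-221,58), and the 63 mm spacing to the narrow bore agrees with the text. The marker heads about 8.6° in azimuth, with its end near (590,111,94). I'll yaw and hover over it for a closer look.

```bash
python3 -m pendant '{"grip":[-0.2,-0.2,-0.2,-0.2,-0.2,-0.2,-0.2,-0.2,-0.2,-0.2,-0.2,-0.2],"linear":[[27,-15,0],[27,-15,0],[27,-15,0],[26,-15,0],[0,0,0],[0,0,0],[0,0,0],[0,0,0],[0,0,0],[0,0,0],[0,0,0],[0,0,0]],"angular":[[0,0,0],[0,0,0],[0,0,0],[0,0,0],[0,0,0.118],[0,0,0.118],[0,0,0.118],[0,0,0.118],[0,0,0.118],[0,0,0.118],[0,0,0.118],[0,0,0.118]]}'
python3 -m pendant '{"grip":[-0.2,-0.2,-0.2,-0.2,-0.2,-0.2],"linear":[[0,0,0],[0,0,0],[0,0,0],[0,0,0],[0,0,0],[0,0,0]],"angular":[[0,0,0.118],[0,0,0.118],[0,0,0.118],[0,0,0.118],[0,0,0],[0,0,0]]}'
python3 - <<'E'
from h import *
import cv2
o=ctrl.get_obs();print({k:np.round(o[k],3).tolist() for k in("t","qpos","ee_pos","orientation","width")})
im=ctrl.get_image("wrist")[:,:,::-1];cv2.imwrite("pics/w1.png",im)
cv2.imwrite("pics/w1b.png",cv2.resize(im,(800,500)))
print(np.round(Ro.from_rotvec(o["orientation"]).as_matrix(),3))
E
```

```text
t: 1.15
ee_pos: [564.7, 107.0, 222.4]
orientation: [-2.991, -0.96, 0.001]
ft_force: [-0.1, -0.6, 0.4]
width: 35.2
grasp_force: 0.0
t: 1.65
ee_pos: [564.8, 107.0, 222.5]
orientation: [3.132, 0.248, -0.001]
ft_force: [0.2, 0.1, 0.6]
width: 35.2
grasp_force: 0.0
{'t': 1.65, 'qpos': [0.167, 0.35, 1.743, 0.0, 1.049, 1.579], 'ee_pos': [564.841, 107.0, 222.497], 'orientation': [3.132, 0.248, -0.001], 'width': 35.167}
[[ 0.987  0.158 -0.   ]
 [ 0.158 -0.987 -0.   ]
 [-0.    -0.    -1.   ]]
```

View pics/w1b.png

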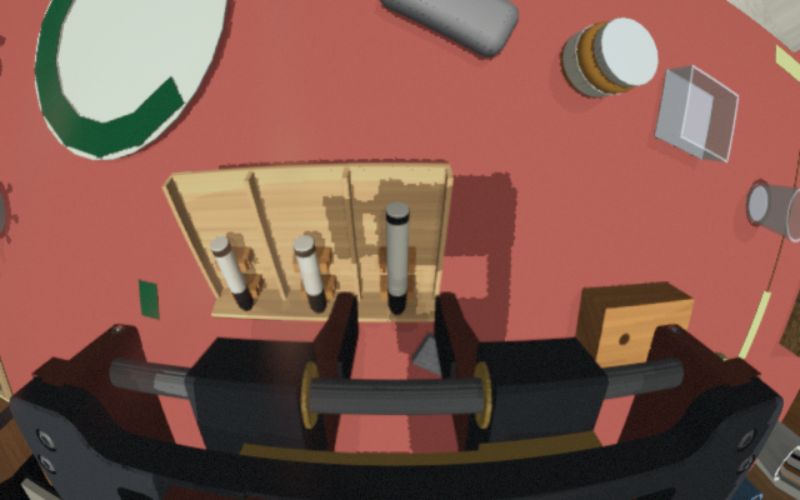

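The wrist view from above the tray shows the long marker in line with the tool. Its end face is at about (318.2,168.2) and its cap edge at about (318.4,232) in original pixels. The stand's narrow bore is at (499,271). I'll refine the marker and check its azimuth and tilt.

```bash
python3 - <<'E'
from h import *
np.set_printoptions(precision=1,suppress=True)
o=ctrl.get_obs();o0={"orientation":[-2.221,-2.221,0.002],"ee_pos":np.array([624.429,.043,221.9])}
e=tri(ray("side",(295.4,236)),ray("scene",(364.5,237.3)),ray("wrist",(281,79.7),o0),ray("wrist",(318.2,168.2),o))
c=tri(ray("side",(331,253.2)),ray("scene",(383.7,227.5)),ray("wrist",(209.7,101.7),o0),ray("wrist",(318.4,232),o))
print(e,c);a=e[0]-c[0];n=np.linalg.norm(a);print(n,a/n,np.degrees([np.arcsin(a[2]/n),np.arctan2(a[1],a[0])]))
for z in(85,90,95):print(onz(ray("wrist",(318.2,168.2),o),z),onz(ray("wrist",(318.4,232),o),z-48))
print(onz(ray("wrist",(499,271),o),60))
# grasp target for tool pitched so it points back by b
R=Ro.from_rotvec(o["orientation"]).as_matrix()
az=np.arctan2(R[1,0],R[0,0]);
for b in(15,):
  u=np.r_[np.cos(np.pi/6)*np.r_[np.cos(az),np.sin(az)],.5]
  E=e[0];G=E-30*u
  tz=np.r_[-np.sin(np.radians(b))*np.r_[np.cos(az),np.sin(az)],-np.cos(np.radians(b))]
  T=G+17*tz;pre=T-90*tz
  print("G",G,"T",T,"pre",pre,"shift now in tool",R.T@(pre-o["ee_pos"]))
  print("turn vec tool for lean",b, R.T@np.array([0,0,0]))
E
```

```text
(array([590.2, 110.5,  93.9]), [0.8, 1.1, 0.8, 0.9]) (array([505.6,  97.2,  49.7]), [0.7, 4.4, 1.7, 3.9])
96.41460602579566 [0.9 0.1 0.5] [27.3  8.9]
[589.6 109.9  85. ] [504.7  95.9  37. ]
[590.4 110.1  90. ] [506.7  96.2  42. ]
[591.3 110.3  95. ] [508.6  96.6  47. ]
[ 490.4 -155.7   60. ]
G [564.6 106.4  78.9] T [560.2 105.7  62.4] pre [583.2 109.3 149.4] shift now in tool [18.5  0.6 73.2]
turn vec tool for lean 15 [0. 0. 0.]
```

```bash
python3 -m pendant '{"grip":[-0.2,-0.2,-0.2,-0.2,-0.2,-0.2,-0.2],"linear":[[6,0,24],[6,0,24],[6,0.5,25],[0,0,0],[0,0,0],[0,0,0],[0,0,0]],"angular":[[0,0,0],[0,0,0],[0,0,0],[0,-0.0875,0],[0,-0.0875,0],[0,-0.0875,0],[0,0,0]]}'
python3 -m pendant '{"grip":[-0.2,-0.2,-0.2,-0.2,-0.2,-0.2],"linear":[[0,0,15],[0,0,15],[0,0,15],[0,0,10],[0,0,5],[0,0,0]],"angular":[[0,0,0],[0,0,0],[0,0,0],[0,0,0],[0,0,0],[0,0,0]]}'
python3 - <<'E'
from h import *
import cv2
o=ctrl.get_obs();print({k:np.round(o[k],3).tolist() for k in("t","qpos","ee_pos","orientation","width")})
im=ctrl.get_image("wrist")[:,:,::-1];cv2.imwrite("pics/w2.png",im)
cv2.imwrite("pics/w2b.png",cv2.resize(im[60:360,200:440],None,fx=2,fy=2))
E
```

```text
t: 2.28
ee_pos: [584.7, 109.6, 148.7]
orientation: [3.085, 0.243, -0.411]
ft_force: [-1.1, 0.7, -1.5]
width: 35.5
grasp_force: 0.0
t: 2.78
ee_pos: [566.4, 106.7, 90.9]
orientation: [3.085, 0.241, -0.409]
ft_force: [0.1, -0.3, -0.5]
width: 35.0
grasp_force: 0.0
{'t': 2.783, 'qpos': [0.164, 0.643, 1.632, 0.003, 1.13, 1.578], 'ee_pos': [566.388, 106.735, 90.933], 'orientation': [3.085, 0.241, -0.409], 'width': 34.979}
```

View pics/w2b.png

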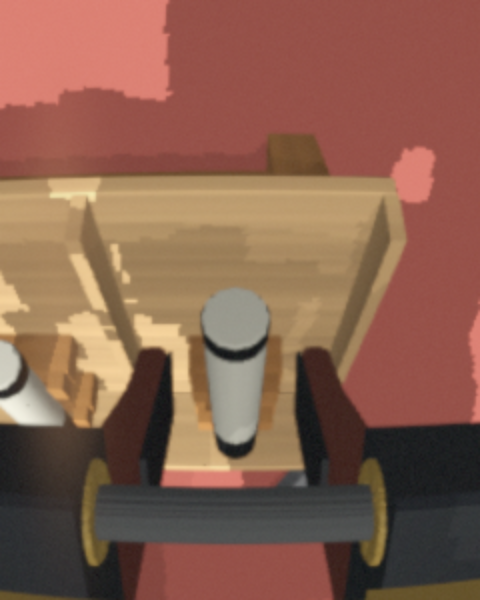

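The marker sits centred between the fingers at crop x about 236, and both fingers are inside the pocket walls. I'll go in the last 29 mm and close.

```bash
python3 -m pendant '{"grip":[-0.2,-0.2,-0.2,-0.2,-0.2,-1,-1,-1,-1,-1,-1],"linear":[[0,0,10],[0,0,10],[0,0,6],[0,0,3],[0,0,0],[0,0,0],[0,0,0],[0,0,0],[0,0,0],[0,0,0],[0,0,0]],"angular":[[0,0,0],[0,0,0],[0,0,0],[0,0,0],[0,0,0],[0,0,0],[0,0,0],[0,0,0],[0,0,0],[0,0,0],[0,0,0]]}'
```

```text
t: 3.75
ee_pos: [560.4, 105.8, 64.0]
orientation: [3.086, 0.239, -0.406]
ft_force: [1.5, 0.3, 0.0]
width: 17.4
grasp_force: 30.0
```

Gripped at 17.4 mm width and 30 N. Next: lift straight up 140 mm, then tip the marker up by 60°.

```bash
python3 -m pendant '{"grip":[-1,-1,-1,-1,-1,-1,-1,-1,-1,-1],"linear":[[-2.6,0,-9.6],[-5.2,0,-19.3],[-5.2,0,-19.3],[-5.2,0,-19.3],[-5.2,0,-19.3],[-5.2,0,-19.3],[-5.2,0,-19.3],[-2.6,0,-9.6],[0,0,0],[0,0,0]],"angular":[[0,0,0],[0,0,0],[0,0,0],[0,0,0],[0,0,0],[0,0,0],[0,0,0],[0,0,0],[0,0,0],[0,0,0]]}'
python3 -m pendant '{"grip":[-1,-1,-1,-1,-1,-1,-1,-1,-1,-1,-1,-1],"linear":[[0,0,0],[0,0,0],[0,0,0],[0,0,0],[0,0,0],[0,0,0],[0,0,0],[0,0,0],[0,0,0],[0,0,0],[0,0,0],[0,0,0]],"angular":[[0,0.105,0],[0,0.105,0],[0,0.105,0],[0,0.105,0],[0,0.105,0],[0,0.105,0],[0,0.105,0],[0,0.105,0],[0,0.105,0],[0,0.105,0],[0,0,0],[0,0,0]]}'
python3 - <<'E'
from h import *
import cv2
np.set_printoptions(precision=3,suppress=True)
o=ctrl.get_obs();print({k:np.round(o[k],3).tolist() for k in("t","qpos","ee_pos","width","grasp_force")})
R=Ro.from_rotvec(o["orientation"]).as_matrix();print(R)
def proj(n,X):
    p=ctrl.camera_params(n);c=np.array(p["R"])@X+p["t"];f=200/np.tan(np.radians(p["vfov"])/2);return c[:2]/c[2]*f+[p["cx"],p["cy"]]
G=o["ee_pos"]-17*R[:,2]
P=[]
for n in("side","scene"):
    im=ctrl.get_image(n)[:,:,::-1];cv2.imwrite(f"pics/{n}1.png",im)
    c=(proj(n,G)+proj(n,G-[0,0,100]))/2;x,y=np.clip((c-[50,60]).astype(int),0,None);print(n,x,y,c)
    P.append(cv2.resize(im[y:y+120,x:x+100],(400,480),interpolation=cv2.INTER_CUBIC))
cv2.imwrite("pics/m2.png",np.hstack(P))
E
```

```text
t: 4.58
ee_pos: [559.9, 105.7, 203.7]
orientation: [3.086, 0.239, -0.406]
ft_force: [-1.0, 0.2, -1.1]
width: 17.7
grasp_force: 30.0
t: 5.58
ee_pos: [560.8, 110.0, 221.9]
orientation: [-2.924, -0.222, -1.018]
ft_force: [-0.1, 0.8, -0.5]
width: 17.6
grasp_force: 30.0
{'t': 5.583, 'qpos': [0.193, 0.175, 2.197, -0.346, 0.108, 1.944], 'ee_pos': [560.815, 109.96, 221.948], 'width': 17.596, 'grasp_force': 29.994}
[[ 0.775  0.147  0.615]
 [ 0.122 -0.989  0.083]
 [ 0.62   0.011 -0.784]]
side 261 148 [311.208 208.758]
scene 330 133 [380.494 193.848]
```

View pics/m2.png

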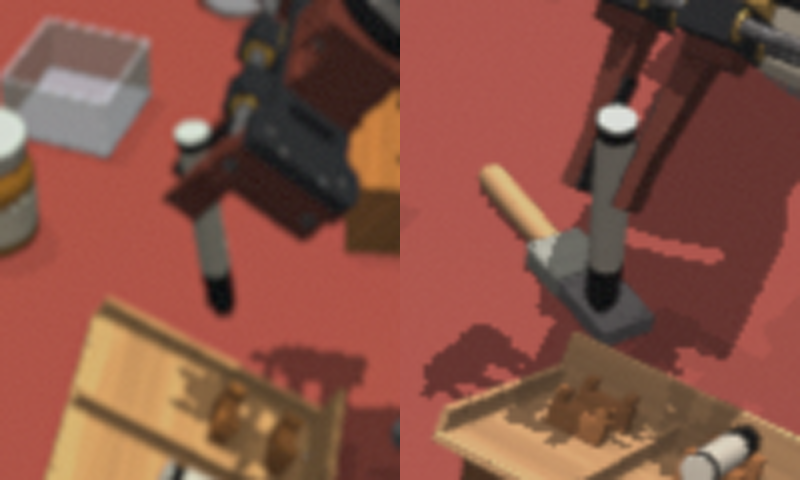

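Side and scene show the marker held near its plain end, leaning a few degrees. The tilt stopped about 6° short because joint 5 reached its lower limit (0.11). I'll fit the arm's kinematics to find a tool yaw where the marker can stand vertical over the bore.

```bash
cat >kin.py <<'E'
from h import *
from scipy.optimize import least_squares
Z=lambda a:Ro.from_rotvec([0,0,a]).as_matrix()
Y=lambda a:Ro.from_rotvec([0,a,0]).as_matrix()
def fk(q,p):
    h,a,L1,e,L2,d,s4,s6=list(p)+[S4,S6]
    A=Z(q[0]);B=A@Y(q[1]);C=B@Y(q[2]);D=C@Z(S4*q[3])@Y(q[4])
    x=A@[a,0,h]+B@[0,0,L1]+C@[e,0,L2]+D@[0,0,d]
    return x,D@Z(S6*q[5]+OFF)
S4,S6,OFF=1,1,np.pi
data=[([-.019,.424,1.631,0,1.089,-.019],[624.429,.043,221.899],[-2.221,-2.221,.002]),
([.167,.35,1.743,0,1.049,1.579],[564.841,107,222.497],[3.132,.248,-.001]),
([.164,.643,1.632,.003,1.13,1.578],[566.388,106.735,90.933],[3.085,.241,-.409]),
([.193,.175,2.197,-.346,.108,1.944],[560.815,109.96,221.948],[-2.924,-.222,-1.018])]
def fit():
    f=lambda p:np.concatenate([fk(q,p)[0]-x for q,x,_ in data])
    return least_squares(f,[300,0,450,0,450,250],x_scale=100)
E
python3 - <<'E'
import kin;from kin import *
np.set_printoptions(precision=3,suppress=True)
for s4 in(1,-1):
  kin.S4=s4;r=fit();print(s4,r.x,np.abs(r.fun).max())
  for s6 in(1,-1):
    kin.S6=s6;kin.OFF=0
    print(s6,[ (Ro.from_matrix(fk(q,r.x)[1]).inv()*Ro.from_rotvec(v)).as_rotvec() for q,x,v in data])
E
```

```text
1 [312.575   3.783 558.901  77.696 482.744 306.918] 11.899506154020903
1 [array([-0.   , -0.001,  1.571]), array([0.   , 0.   , 1.572]), array([-0.  , -0.  ,  1.57]), array([-0.001, -0.   ,  1.57 ])]
-1 [array([-0.   , -0.001,  1.533]), array([ 0.   , -0.   , -1.554]), array([-0.   ,  0.   , -1.557]), array([-0.   ,  0.001, -0.825])]
-1 [312.363   4.288 558.346  77.57  482.332 306.518] 13.409699089884057
1 [array([-0.   , -0.001,  1.571]), array([0.   , 0.   , 1.572]), array([0.004, 0.004, 1.573]), array([-0.07 , -0.03 ,  0.882])]
-1 [array([-0.   , -0.001,  1.533]), array([ 0.   , -0.   , -1.554]), array([ 0.004, -0.004, -1.555]), array([-0.057,  0.058, -1.512])]
```

```bash
sed -i 's/^S4,S6.*/S4,S6,OFF=1,1,np.pi\/2/; s/A@\[a,0,h\]/A@[a,w,h]/; s/h,a,L1,e,L2,d,s4,s6=.*/h,a,L1,e,L2,d,w=p/; s/\[300,0,450,0,450,250\]/[300,0,450,0,450,250,10]/' kin.py
cat >>kin.py <<'E'
p=fit().x
lo=np.array([-3,-.9,.09,-1.31,.11,-2.54]);hi=np.array([3,2.11,2.58,4.45,2.69,2.54])
def ik(x,R,q0):
    def f(q):
        a,B=fk(q,p);return np.r_[(a-x)/300,Ro.from_matrix(B.T@R).as_rotvec()]
    r=least_squares(f,np.clip(q0,lo+1e-3,hi-1e-3),bounds=(lo,hi));return r.x,np.abs(r.fun).max()
E
python3 - <<'E'
from kin import *
np.set_printoptions(precision=2,suppress=True)
print(p,np.abs(fit().fun).max())
H=np.array([500.5,-221,60.])
o=ctrl.get_obs();q=o["qpos"]
def tool(az,dn): # camera side up
    z=np.r_[np.cos(dn)*np.cos(az),np.cos(dn)*np.sin(az),-np.sin(dn)];x=np.r_[np.sin(dn)*np.cos(az),np.sin(dn)*np.sin(az),np.cos(dn)]
    return np.c_[x,np.cross(z,x),z]
for az in np.radians(range(-180,180,20)):
  R=tool(az,np.radians(45))
  for G,n in((np.r_[H[:2],115],"low"),(np.r_[H[:2],190],"high")):
    best=min((ik(G+17*R[:,2],R,s) for s in([-.4,.4,1.9,0.,.5,1.5],[-.4,.4,1.9,1.5,.8,0],[-.4,.4,1.9,-1.2,.8,1.5],[-.4,.4,1.9,3,.5,-1.])),key=lambda t:t[1])
    if best[1]<2e-3:print(int(np.degrees(az).round()),n,best[0])
E
```

```text
[314.5   -0.82 563.96  78.84 486.5  310.56  11.81] 0.21296072788032916
-180 low [-0.32  0.83  1.43 -0.22  1.64 -1.82]
-180 high [-0.32  0.74  1.42 -0.23  1.74 -1.84]
-40 low [-0.28  0.5   2.31  3.78  0.5  -1.84]
-40 high [-0.28  0.3   2.29  4.14  0.34 -2.24]
-20 low [-0.49  0.5   2.34  2.92  0.48 -1.48]
-20 high [-0.49  0.29  2.32  2.74  0.26 -1.29]
0 low [-0.68  0.51  2.28  2.13  0.55 -1.15]
0 high [-0.68  0.31  2.26  1.77  0.47 -0.74]
20 low [-0.79  0.54  2.17  1.53  0.7  -0.94]
20 high [-0.79  0.37  2.15  1.31  0.73 -0.66]
40 low [-0.83  0.59  2.02  1.13  0.89 -0.87]
40 high [-0.83  0.45  2.    1.03  0.97 -0.69]
60 low [-0.81  0.65  1.86  0.86  1.1  -0.89]
60 high [-0.81  0.53  1.85  0.82  1.19 -0.77]
80 low [-0.76  0.71  1.71  0.66  1.29 -0.96]
80 high [-0.76  0.6   1.7   0.64  1.39 -0.89]
100 low [-0.69  0.77  1.57  0.48  1.46 -1.08]
100 high [-0.69  0.67  1.56  0.48  1.56 -1.03]
120 low [-0.6   0.82  1.47  0.31  1.59 -1.24]
120 high [-0.6   0.72  1.46  0.31  1.69 -1.21]
140 low [-0.51  0.84  1.41  0.13  1.67 -1.42]
140 high [-0.51  0.75  1.4   0.14  1.77 -1.41]
160 low [-0.41  0.85  1.39 -0.05  1.68 -1.62]
160 high [-0.41  0.76  1.38 -0.05  1.79 -1.63]
```

```bash
cat >>kin.py <<'E'
def tool(az,dn):
    az,dn=np.radians([az,dn]);c,s=np.cos(az),np.sin(az)
    z=np.r_[np.cos(dn)*c,np.cos(dn)*s,-np.sin(dn)];x=np.r_[np.sin(dn)*c,np.sin(dn)*s,np.cos(dn)]
    return np.c_[x,np.cross(z,x),z]
E
python3 - <<'E'
from kin import *
np.set_printoptions(precision=3,suppress=True)
o=ctrl.get_obs();R=Ro.from_rotvec(o["orientation"]).as_matrix()
t,_r=tri(ray("side",(309.3,180.5)),ray("scene",(384.5,162.5)));b,_s=tri(ray("side",(316,224.3)),ray("scene",(380.5,208)))
u=t-b;print(t,b,_r,_s,np.linalg.norm(u),R.T@u/np.linalg.norm(u))
Rg=Ro.from_rotvec([3.086,.239,-.406]).as_matrix();az=np.radians(8.8)
ut=Rg.T@np.r_[.866*np.cos(az),.866*np.sin(az),.5];print("u tool pred",ut,"end rel tcp",R.T@(t-o["ee_pos"]))
print("now tilt pred",R@ut)
# path
q=np.array(o["qpos"]);x=np.array(o["ee_pos"])
A=tool(9,80);B=tool(60,80);C=tool(60,45)
print("1 rot",(Ro.from_matrix(R.T@A)).as_rotvec())
print("2 rot",(Ro.from_matrix(A.T@B)).as_rotvec())
print("3 rot",(Ro.from_matrix(B.T@C)).as_rotvec())
H=np.array([500.5,-221,210.]);X3=H
for n,xx,RR in(("A",x,A),("B",x,B),("mid",(x+X3)/2,B),("over",X3,B),("tilt",X3,C)):
    q,e=ik(xx,RR,q);print(n,q,round(e,4))
print("B shift tool",B.T@(X3-x))
E
```

```text
[553.906 109.379 265.263] [539.709 106.787 141.538] [0.3, 0.3] [0.2, 0.2] 124.56360559198812 [ 0.707  0.007 -0.707]
u tool pred [ 0.707  0.001 -0.707] end rel tcp [ 20.734  -0.175 -38.437]
now tilt pred [0.113 0.027 0.993]
1 rot [ 0.014 -0.495 -0.005]
2 rot [ 0.155 -0.    -0.877]
3 rot [ 0.     0.611 -0.   ]
A [ 0.174  0.274  1.869 -0.004  0.825  1.59 ] 0.0
B [0.096 0.303 1.827 0.179 0.918 0.517] 0.0
mid [-0.223  0.276  1.882  0.207  0.942  0.182] 0.0
over [-0.536  0.327  1.824  0.208  1.002 -0.126] 0.0
tilt [-0.832  0.48   1.827  0.79   1.249 -0.732] 0.0
B shift tool [-314.359  112.586  -42.979]
```

The measured marker axis is exactly 45° in the tool frame, as predicted, and the kinematic fit is good to 0.2 mm. The route is to lean back, yaw to azimuth 60°, move over the stand, then tilt upright.

```bash
python3 -m pendant '{"grip":[-1,-1,-1,-1,-1,-1],"linear":[[0,0,0],[0,0,0],[0,0,0],[0,0,0],[0,0,0],[0,0,0]],"angular":[[0.003,-0.099,-0.001],[0.003,-0.099,-0.001],[0.003,-0.099,-0.001],[0.003,-0.099,-0.001],[0.002,-0.099,-0.001],[0,0,0]]}'
python3 -m pendant '{"grip":[-1,-1,-1,-1,-1,-1,-1,-1,-1],"linear":[[0,0,0],[0,0,0],[0,0,0],[0,0,0],[0,0,0],[0,0,0],[0,0,0],[0,0,0],[0,0,0]],"angular":[[0.0194,0,-0.1097],[0.0194,0,-0.1097],[0.0194,0,-0.1097],[0.0194,0,-0.1097],[0.0194,0,-0.1097],[0.0194,0,-0.1097],[0.0194,0,-0.1097],[0.0194,0,-0.1097],[0,0,0]]}'
python3 -m pendant '{"grip":[-1,-1,-1,-1,-1,-1,-1,-1,-1,-1,-1,-1],"linear":[[-14,5,-2],[-30,11,-4],[-30,11,-4],[-30,11,-4],[-30,11,-4],[-30,11,-4],[-30,11,-4],[-30,11,-4],[-30,11,-4],[-30,11,-4],[-30,9,-4],[0,0,0]],"angular":[[0,0,0],[0,0,0],[0,0,0],[0,0,0],[0,0,0],[0,0,0],[0,0,0],[0,0,0],[0,0,0],[0,0,0],[0,0,0],[0,0,0]]}'
python3 -m pendant '{"grip":[-1,-1,-1,-1,-1,-1,-1,-1],"linear":[[0,0,0],[0,0,0],[0,0,0],[0,0,0],[0,0,0],[0,0,0],[0,0,0],[0,0,0]],"angular":[[0,0.102,0],[0,0.102,0],[0,0.102,0],[0,0.102,0],[0,0.102,0],[0,0.101,0],[0,0,0],[0,0,0]]}'
python3 - <<'E'
from kin import *
import cv2
np.set_printoptions(precision=3,suppress=True)
o=ctrl.get_obs();R=Ro.from_rotvec(o["orientation"]).as_matrix();print(o["qpos"],o["ee_pos"],o["width"])
print("u",R@[.707,0.001,-.707]);cap=o["ee_pos"]+R@[-71.2,-.1,53.5];print("cap",cap)
print("vertical fix rot", Ro.from_matrix(R.T@tool(60,45)).as_rotvec())
P=[]
for n,(x,y) in(("side",(325,120)),("scene",(255,115))):
    im=ctrl.get_image(n)[:,:,::-1];cv2.imwrite(f"pics/{n}2.png",im)
    P.append(cv2.resize(im[y:y+100,x:x+80],(400,500),interpolation=cv2.INTER_CUBIC))
im=ctrl.get_image("wrist")[:,:,::-1];cv2.imwrite("pics/w3.png",im)
cv2.imwrite("pics/m3.png",np.hstack(P))
E
```

```text
t: 6.18
ee_pos: [565.9, 108.8, 223.8]
orientation: [-3.105, -0.238, -0.314]
ft_force: [0.5, 0.7, -0.0]
width: 17.4
grasp_force: 30.0
t: 6.93
ee_pos: [562.0, 107.6, 221.6]
orientation: [-2.647, -1.531, -0.269]
ft_force: [0.6, -0.1, -0.1]
width: 17.6
grasp_force: 30.0
t: 7.93
ee_pos: [499.8, -227.0, 207.7]
orientation: [-2.658, -1.518, -0.267]
ft_force: [0.0, 0.1, -0.7]
width: 17.4
grasp_force: 30.0
t: 8.6
ee_pos: [499.8, -222.9, 206.8]
orientation: [-2.252, -1.3, -0.96]
ft_force: [0.4, -0.4, -0.3]
width: 17.4
grasp_force: 30.0
[-0.841  0.482  1.84   0.81   1.235 -0.763] [ 499.768 -222.933  206.791] 17.376455891299315
u [-0.021  0.002  1.   ]
cap [ 495.257 -233.886  118.522]
vertical fix rot [ 0.02  -0.009  0.008]
```

View pics/m3.png

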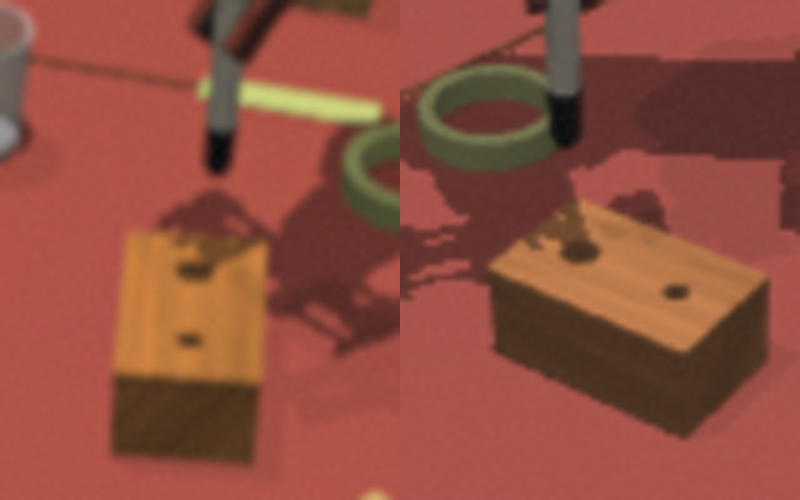

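View pics/w3.png

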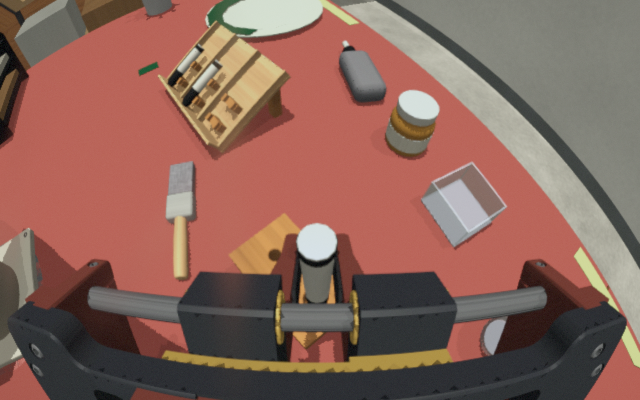

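Side: wide bore at (364.2,174.0), cap edge at (369.6,146.2), cap tip at about (368.6,153). Scene: wide bore at (291.0,165.4), cap edge at (288.0,133.6), cap tip at about (288.2,143). The wrist view shows the marker held, with the neighbouring markers undisturbed.

```bash
python3 - <<'E'
from kin import *
np.set_printoptions(precision=2,suppress=True)
o=ctrl.get_obs();R=Ro.from_rotvec(o["orientation"]).as_matrix()
f=lambda s,c:tri(ray("side",s),ray("scene",c))
h=f((364.2,174.0),(291,165.4));print("hole",h,"narrow",f((363,188),(310.4,173.4)))
e=f((369.6,146.2),(288,133.6));t=f((368.6,152.8),(288.2,142.8));print("edge",e,"tip",t)
u=R@[.707,.001,-.707]
cap=o["ee_pos"]+R@[-71.2,-.1,53.5];print("FK edge",cap+34*u,"FK cap",cap)
# make vertical with zero-tilt, keep tcp then shift
C=tool(60,45);print("rot",Ro.from_matrix(R.T@C).as_rotvec())
cap2=o["ee_pos"]+C@[-71.2,-.1,53.5];d=h[0]-cap2;d[2]=0;print("cap after",cap2,"shift world",d,"tool",C.T@d,"per mm down tool",C.T@[0,0,-1])
E
```

```text
hole (array([ 499.87, -220.48,   59.2 ]), [0.2, 0.2]) narrow (array([ 488.03, -156.39,   60.  ]), [0.0, 0.0])
edge (array([ 492.65, -232.93,  149.  ]), [1.3, 1.3]) tip (array([ 494.48, -233.21,  124.06]), [0.8, 0.8])
FK edge [ 495.88 -233.22  154.5 ] FK cap [ 496.72 -233.36  120.51]
rot [ 0.02 -0.01  0.01]
cap after [ 494.52 -232.97  120.59] shift world [ 5.35 12.49  0.  ] tool [ 9.54 -1.61  9.54] per mm down tool [-0.71  0.    0.71]
```

```bash
python3 -m pendant '{"grip":[-1,-1,-1,-1,-1,-1,-1],"linear":[[5,-0.4,5],[4.8,-0.3,4.8],[-10,0,10],[-10,0,10],[-10,0,10],[-4,0,4],[0,0,0]],"angular":[[0.01,-0.005,0.005],[0.01,-0.005,0.005],[0,0,0],[0,0,0],[0,0,0],[0,0,0],[0,0,0]]}'
python3 - <<'E'
from kin import *
import cv2
np.set_printoptions(precision=3,suppress=True)
o=ctrl.get_obs();R=Ro.from_rotvec(o["orientation"]).as_matrix();print(o["ee_pos"],o["ft_force"])
print("u",R@[.707,0.001,-.707],"cap",o["ee_pos"]+R@[-71.2,-.1,53.5])
P=[]
for n,(x,y) in(("side",(340,140)),("scene",(265,125))):
    im=ctrl.get_image(n)[:,:,::-1];cv2.imwrite(f"pics/{n}3.png",im)
    P.append(cv2.resize(im[y:y+60,x:x+50],(400,480),interpolation=cv2.INTER_CUBIC))
cv2.imwrite("pics/m4.png",np.hstack(P))
E
```

```text
t: 9.33
ee_pos: [506.0, -209.6, 158.0]
orientation: [-2.243, -1.298, -0.931]
ft_force: [0.4, -0.3, -0.2]
width: 17.2
grasp_force: 30.0
[ 505.958 -209.609  157.97 ] [ 0.358 -0.272 -0.197]
u [ 0.001 -0.003  1.   ] cap [ 499.625 -220.171   69.765]
```

View pics/m4.png

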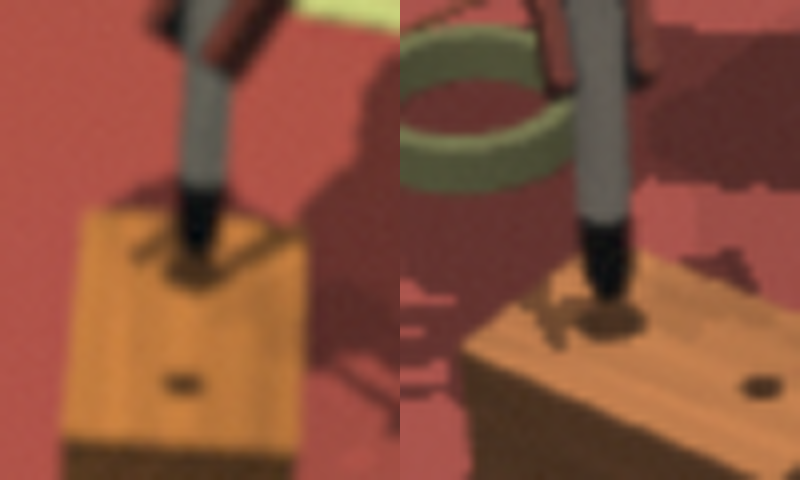

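The cap tip is just above the wide bore. Side: bore (364.2,173.8), cap edge (365.2,163.4). Scene: bore (291.2,164.8), cap edge (290.6,152.5). I'll check the axis against the bore numerically.

```bash
python3 - <<'E'
from kin import *
np.set_printoptions(precision=2,suppress=True)
def proj(n,X):
    p=ctrl.camera_params(n);c=np.array(p["R"])@X+p["t"];f=200/np.tan(np.radians(p["vfov"])/2);return c[:2]/c[2]*f+[p["cx"],p["cy"]]
e=tri(ray("side",(365.25,163.4)),ray("scene",(290.6,152.5)));h=tri(ray("side",(364.25,173.9)),ray("scene",(291.1,165.1)));print(e,h)
for n in("side","scene"):
  print(n,[proj(n,np.r_[500.,-220.5,z]) for z in(60,70,104,140)],proj(n,np.array([503.,-220.5,70]))-proj(n,np.array([500.,-220.5,70])),proj(n,np.array([500.,-217.5,70]))-proj(n,np.array([500.,-220.5,70])))
E
```

```text
(array([ 498.55, -219.71,   99.1 ]), [1.6, 1.6]) (array([ 499.64, -220.17,   60.04]), [0.0, 0.0])
side [array([364.15, 173.82]), array([364.36, 170.99]), array([365.09, 161.18]), array([365.88, 150.45])] [-1.03 -0.19] [-0.24  0.6 ]
scene [array([290.92, 165.11]), array([290.74, 162.12]), array([290.11, 151.62]), array([289.4 , 139.97])] [-0.83  0.46] [0.74 0.46]
```

```bash
python3 -m pendant '{"grip":[-1,-1,-1,-1,-1,-1,-1],"linear":[[-3,0,3],[-3,0,3],[-3,0,3],[-3,0,3],[-3,0,3],[-3,0,3],[0,0,0]],"angular":[[0,0,0],[0,0,0],[0,0,0],[0,0,0],[0,0,0],[0,0,0],[0,0,0]]}'
```

```text
t: 10.02
ee_pos: [506.7, -210.2, 134.1]
orientation: [-2.244, -1.301, -0.933]
ft_force: [-0.5, 0.3, -0.8]
width: 17.3
grasp_force: 30.0
```

```bash
python3 -m pendant '{"grip":[-1,-1,-1,-1,-1,-1,-1,-1],"linear":[[-2.5,0,2.5],[-2.5,0,2.5],[-2.5,0,2.5],[-2.5,0,2.5],[-2.5,0,2.5],[-2.5,0,2.5],[-2,0,2],[0,0,0]],"angular":[[0,0,0],[0,0,0],[0,0,0],[0,0,0],[0,0,0],[0,0,0],[0,0,0],[0,0,0]]}'
```

```text
t: 10.68
ee_pos: [506.9, -210.2, 110.3]
orientation: [-2.244, -1.301, -0.933]
ft_force: [0.3, -0.7, -0.3]
width: 17.1
grasp_force: 30.0
```

```bash
python3 -m pendant '{"grip":[-1,-1,-1,-1,-1],"linear":[[-0.7,0,0.7],[-0.7,0,0.7],[-0.7,0,0.7],[-0.7,0,0.7],[0,0,0]],"angular":[[0,0,0],[0,0,0],[0,0,0],[0,0,0],[0,0,0]]}'
python3 -m pendant '{"grip":[-1,-1,-1],"linear":[[-0.4,0,0.4],[-0.4,0,0.4],[0,0,0]],"angular":[[0,0,0],[0,0,0],[0,0,0]]}'
```

```text
t: 11.1
ee_pos: [507.1, -210.4, 106.9]
orientation: [-2.244, -1.302, -0.933]
ft_force: [-0.8, -0.3, -0.6]
width: 17.5
grasp_force: 30.0
t: 11.35
ee_pos: [507.1, -210.4, 105.8]
orientation: [-2.244, -1.302, -0.933]
ft_force: [-0.2, 0.0, -1.1]
width: 17.2
grasp_force: 30.0
```

```bash
python3 -m pendant '{"grip":[-1,-1,-1],"linear":[[-0.4,0,0.4],[-0.3,0,0.3],[0,0,0]],"angular":[[0,0,0],[0,0,0],[0,0,0]]}'
```

```text
t: 11.6
ee_pos: [507.1, -210.4, 104.7]
orientation: [-2.244, -1.302, -0.933]
ft_force: [0.7, -0.1, -0.7]
width: 17.7
grasp_force: 30.0
```

```bash
python3 -m pendant '{"grip":[-1,-1,-1],"linear":[[-0.4,0,0.4],[-0.3,0,0.3],[0,0,0]],"angular":[[0,0,0],[0,0,0],[0,0,0]]}'
```

```text
t: 11.85
ee_pos: [507.1, -210.4, 103.8]
orientation: [-2.244, -1.301, -0.933]
ft_force: [0.1, -0.1, -0.5]
width: 17.5
grasp_force: 30.0
```

```bash
python3 -m pendant '{"grip":[-1,-1],"linear":[[-0.4,0,0.4],[0,0,0]],"angular":[[0,0,0],[0,0,0]]}';python3 -m pendant '{"grip":[-1,-1],"linear":[[-0.3,0,0.3],[0,0,0]],"angular":[[0,0,0],[0,0,0]]}'
```

```text
t: 12.02
ee_pos: [507.1, -210.4, 103.2]
orientation: [-2.244, -1.302, -0.933]
ft_force: [-0.0, -0.2, -0.6]
width: 17.2
grasp_force: 30.0
t: 12.18
ee_pos: [507.1, -210.4, 102.8]
orientation: [-2.244, -1.302, -0.933]
ft_force: [-0.2, 0.4, -0.7]
width: 17.4
grasp_force: 30.0
```

Still no contact, so I'll continue in sub-millimetre steps.

```bash
python3 -m pendant '{"grip":[-1,-1],"linear":[[-0.3,0,0.3],[0,0,0]],"angular":[[0,0,0],[0,0,0]]}';python3 -m pendant '{"grip":[-1,-1],"linear":[[-0.3,0,0.3],[0,0,0]],"angular":[[0,0,0],[0,0,0]]}'
```

```text
t: 12.35
ee_pos: [507.1, -210.4, 102.4]
orientation: [-2.244, -1.302, -0.933]
ft_force: [0.5, -1.0, -0.7]
width: 17.4
grasp_force: 30.0
t: 12.52
ee_pos: [507.2, -210.4, 102.1]
orientation: [-2.244, -1.302, -0.934]
ft_force: [-0.4, -0.1, -0.8]
width: 17.6
grasp_force: 30.0
```

```bash
python3 -m pendant '{"grip":[-1,-1],"linear":[[-0.3,0,0.3],[0,0,0]],"angular":[[0,0,0],[0,0,0]]}'
```

```text
t: 12.68
ee_pos: [507.3, -210.4, 102.0]
orientation: [-2.244, -1.302, -0.934]
ft_force: [-1.6, -0.6, 4.9]
width: 17.5
grasp_force: 30.0
```

Contact at 5 N, at the expected bottom height. I'll hold briefly, then open the fingers partway.

```bash
python3 -m pendant '{"grip":[-1,-1,-1],"linear":[[0,0,0],[0,0,0],[0,0,0]],"angular":[[0,0,0],[0,0,0],[0,0,0]]}';python3 -m pendant '{"grip":[-0.5,-0.2,-0.2,-0.2,-0.2],"linear":[[0,0,0],[0,0,0],[0,0,0],[0,0,0],[0,0,0]],"angular":[[0,0,0],[0,0,0],[0,0,0],[0,0,0],[0,0,0]]}'
```

```text
t: 12.93
ee_pos: [507.3, -210.4, 102.0]
orientation: [-2.244, -1.302, -0.934]
ft_force: [-1.2, 0.7, 5.8]
width: 17.3
grasp_force: 30.0
t: 13.35
ee_pos: [507.0, -210.4, 101.4]
orientation: [-2.244, -1.301, -0.933]
ft_force: [0.1, -0.0, 0.9]
width: 34.5
grasp_force: 0.0
```

Released. I'll back out along the tool axis and look once more.

```bash
python3 -m pendant '{"grip":[-0.2,-0.2,-0.2,-0.2,-0.2,-0.2,-0.2,-0.2,-0.2],"linear":[[0,0,-8],[0,0,-18],[0,0,-18],[0,0,-18],[0,0,-18],[0,0,-18],[0,0,0],[0,0,0],[0,0,0]],"angular":[[0,0,0],[0,0,0],[0,0,0],[0,0,0],[0,0,0],[0,0,0],[0,0,0],[0,0,0],[0,0,0]]}'
python3 - <<'E'
from kin import *
import cv2
P=[]
for n,(x,y) in(("side",(320,110)),("scene",(245,95))):
    im=ctrl.get_image(n)[:,:,::-1]
    P.append(cv2.resize(im[y:y+110,x:x+90],(390,477),interpolation=cv2.INTER_CUBIC))
cv2.imwrite("pics/m5.png",np.hstack(P))
E
```

```text
t: 14.1
ee_pos: [472.2, -270.1, 170.4]
orientation: [-2.244, -1.301, -0.933]
ft_force: [0.7, 0.2, 0.6]
width: 34.7
grasp_force: 0.0
```

View pics/m5.png

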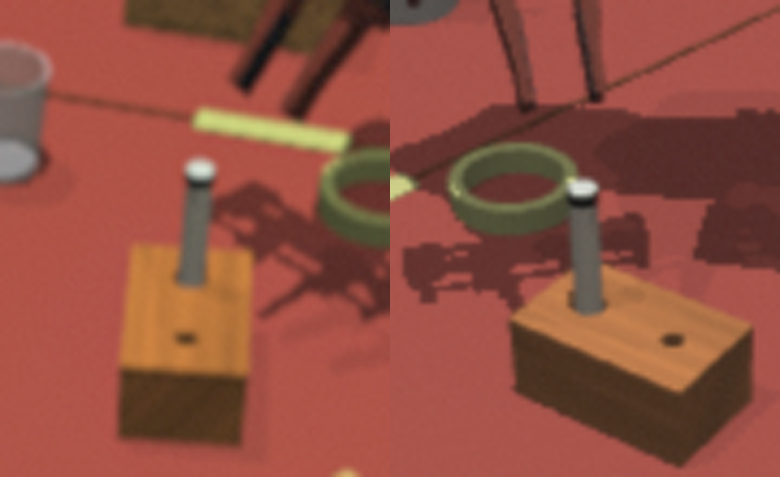

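The marker stands upright in the wide bore, at (190,280) in the side crop and (588,305) in the scene crop, and the gripper is clear of it. I'll hand the job in.

```bash
python3 -c "
from workcell import ctrl
print(ctrl.close_job())"
```

```text
the job is handed in; nothing more can be done
None
```

The long marker stands cap down in the wide bore, lowered until it touched bottom (about 6 N) and then released; the final pictures show it upright with the gripper clear, and the job is handed in, though no verdict came back.

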